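# Slide a spacer blank home in a milling fixture

## Task

Load the loose steel blank into the empty place of the two-place milling fixture by pushing it with the fingertips, never lifting it off the plate: first push it square up to the back rail while it is still in the middle of the fixture, then, keeping it pressed against the rail, slide it along until it is fully home in the corner against the end stop. Leave the blank already seated in the other corner and the roll, collar and brush on the bench where they are, and finish with the fingers clear.

Things in the scene. Friction and masses are not known exactly. Their poses are not given: they have to be found in the camera images.
- blank: The loose steel blank to load: flat block 36 mm (its x) by 70 mm (its y) by 14 mm thick, 0.27 kg, two dark holes in the top. Origin: centre of its underside, z up. Starts flat on the plate in the open middle of the fixture, on the robot's side of the rail, turned up to 30 degrees from it. Oiled: friction on the fixture about 0.2; fingers grip better than that.
- fixture: Two-place milling fixture, fixed: black steel base plate 170 mm (x) by 370 mm (y) by 22 mm thick. Origin: centre of its underside, on the bench; x points to the back rail (away from the robot), y along the rail (robot's left), z up. Blanks slide on its top face (z = 22 mm), which is clear between the two side clamps.
- back_rail: Fixed straight steel rail along the far side of the plate: 16 mm (x) by 352 mm (y), standing 10 mm above the plate (4 mm lower than a blank). Origin on the plate under the rail's middle (fixture x = 68 mm), axes as the fixture's; its working face, towards the robot, is at its x = -8 mm.
- empty_place: The empty corner of the fixture, left or right, between rail, end stop and clamp: a flush grey rest pad. Origin on the plate's top face, where the centre of the blank's underside is when fully home (against rail and stop, long side along the rail); axes as the fixture's. At fixture x = 42 mm, y = +125 or -125 mm.
- stop_left: Fixed end stop at the left (+y) end of the fixture: steel bar 46 mm (x) by 16 mm (y), standing 10 mm above the plate, reaching to the rail. Origin on the plate under its middle, axes as the fixture's; its working face is at its y = -8 mm (fixture y = 160 mm).
- stop_right: The same at the right (-y) end; its working face is at its y = +8 mm (fixture y = -160 mm).
- clamp_left: Fixed side clamp in front of the left corner. Origin on the plate (fixture x = 0, y = 147 mm), axes as the fixture's. Block 20 mm wide (y) and high, x = -10 to 12 mm; its screw, 7 mm thick, 9 mm above the plate, points along +x and ends at x = 20 mm, 4 mm clear of a home blank; its knob, 17 mm thick, reaches back to x = -35 mm. Nothing here moves.
- clamp_right: The same in front of the right corner (fixture x = 0, y = -147 mm).
- seated_blank: An identical blank, already home in the other corner, loose; leave it alone. Origin: centre of its underside.
- roll: Bystander: dark steel roll 44 mm in diameter, standing 55 mm high on the bench beside the fixture's left end. Origin at the centre of its underside.
- collar: Bystander: steel collar 54 mm in diameter, 28 mm bore, 22 mm high, on the bench beside the fixture's right end. Origin at the centre of its underside.
- chip_brush: Bystander: flat chip brush, 200 mm long, 42 mm wide, 20 mm high, lying on the bench behind the back rail. Origin under its middle, on the bench.
Not all that is in view belongs to the job. What is shaped like the blank but green is not meant.

How it is judged:
By the outcome, as a careful person would: the job done as asked, in the order asked, and still so for the second after the job is handed in, with the robot touching nothing.
It also fails if it takes over 51 s, if anything falls off the work surface, if the arm or the gripper's body presses on something with over 40 N, if the wrist force passes 120 N, or if a joint passes its speed limit or range.

## Robot

A 7-joint arm with a two-finger parallel gripper is mounted at the origin on the work surface. World frame = base frame: x ahead of the robot, y to its left, z up, the work surface at z = 0. Lengths are in m, angles in rad, forces in N, time in s.
With the tool pointing down it reaches from about 0.4 to 0.9 m from the base axis. Payload 5.5 kg.
Tool frame: the origin (TCP) lies midway between the tips of the shut fingers; the grasp point (between the pads) lies bot.grasp_offset behind it (bot.grasp_offset is the distance from the TCP to the grasp point, in m); z points along the fingers, y is the direction in which the jaws open and shut (so a half turn about z gives the same grasp; the last joint's range is limited). The gripper opens to 92 mm and grips with 3 to 60 N. Pads are 19 mm wide; open, the fingers measure 130 mm over their backs; the gripper's body (75 mm by 190 mm) begins 47 mm behind the grasp point.
Start: joints at [-0.971, 0.501, -0.427, 1.55, 0.221, 1.138, -0.21], TCP at [0.215, 0.613, 0.227] pointing down, gripper open.
Joint ranges: [-2.88, 2.88], [-0.31, 2.03], [-1.54, 1.56], [0.2, 2.42], [-1.41, 4.55], [0.19, 2.02], [-2.57, 2.57]. Speed limits (rad/s): [2.57, 2.57, 3.14, 3.14, 3.14, 3.14, 3.14].

## Interface

Orientations are given as a unit quaternion [x, y, z, w].
In Python, from rig import bot, eyes gives the robot as it stands. The module is installed in compiled form; this text tells all that it offers.
- The arm moves only by the shell command python3 -m pendant 'ROWS' [FORCE]. ROWS is JSON, a list of rows, each a list of 7 numbers: the shift along the tool's x, y, z in cm, then the turn, a rotation vector about the tool's x, y, z in rad, then the closure, from -1 (fully open) to 1 (shut), so that 0 is half open. In form: [[tx, ty, tz, rx, ry, rz, gripper], ...]. A call has exactly 8 rows; each row is the pose to reach, as a shift and turn from the pose commanded when the call began, along the tool's axes at that moment; what a row does not reach only later rows make up. A row lasts 1/12 s, in which the tool goes at most 41.7 mm and 7.16 degrees, less where a joint would pass 70% of its speed; a pose out of reach is approached as far as the arm can. A call with a gripper value outside its range is refused whole. The fingers move at their own pace and stop on an object; FORCE is the grip in N (left out, the last holds). Time passes only in rows, so rows that repeat a pose let the fingers close, or fill a call up. It gives the time, the measured TCP pose, the force and the opening at its end, in the units of the state.
- bot.get_state(): the state, without advancing time (a new reading comes with each control period).
- eyes.capture(name): name is "scene" or "side" or "wrist"; returns the picture (480x640x3 uint8, blue, green, red); there is no depth.
- eyes.camera_params(name): a dict with "vertical_fov" (degrees; the focal length in pixels is half the picture's height over the tangent of half this angle, whatever the lens; pixels are square), "cx", "cy" (the principal point, pixels), "k1" (the pictures are not rectified: a ray, as slopes to the right and down, at radius r is drawn at 1 + k1 r^2 times it, then the intrinsics apply), "rvec" (rotation vector, rad) and "tvec" (3), from world to camera coordinates, as OpenCV has them; the wrist camera has in their place "tool_from_camera" (4x4, takes a point from camera to tool coordinates, whose origin is the TCP and whose axes are the flange's). Camera axes: x right, y down, z forward; pixel columns grow to the right and rows downward; lengths in m; the calibration is good to about 2 mm. A picture is of the moment at which its call begins: read the wrist's pose just before it. camera_params takes no time and is no camera call.
- bot.finish_job(): hands the job in, once; it reports no verdict.
The state is a dict: "time_s": time; "joint_pos": joint angles; "joint_velocities": joint speeds; "joint_torque": joint torques, N m; "eef_pos": TCP position; "ee_rot": TCP orientation; "force": force on the tool from outside, world axes, zero at the start; "torque": the same for the moment, N m; "finger_gap": finger opening in m.
Only numpy, scipy, OpenCV 4.12 (cv2) and the standard library are available. Lean on these libraries where they do the work, as an engineer would, in place of code of your own. Each camera call takes 0.05 s, during which the arm holds its last target.

## Working session

There is one attempt and no reset: what is moved stays moved. The work goes in short steps, Python scripts to look and compute and a shell command to move; the robot and the scene stay as the last step left them, time stands still between calls to the robot, and variables do not carry over. Pictures are saved under pics/ and viewed, and the job is handed in when it is done.

```bash
mkdir -p pics; python3 - <<'E'
from rig import bot, eyes
import cv2
s=bot.get_state(); print(s, bot.grasp_offset)
for n in("scene","side","wrist"):
    cv2.imwrite(f"pics/{n}0.png",eyes.capture(n)); print(n,eyes.camera_params(n))
E
```

```text
{'time_s': 0.0, 'joint_pos': array([-0.97084726,  0.50186737, -0.42676469,  1.55145831,  0.22079694,
        1.13830006, -0.21031573]), 'joint_velocities': array([ 7.68263379e-04,  2.07213733e-06, -4.72669202e-04,  7.51282212e-04,
        1.35714245e-03,  1.30535510e-04,  6.27450282e-04]), 'joint_torque': array([-1.79268129e-03, -5.66577995e+01, -5.81740648e+00, -2.79120004e+01,
       -6.87857880e-02,  3.06449051e-02,  2.12822592e-04]), 'eef_pos': array([0.21459426, 0.61280216, 0.22566032]), 'ee_rot': array([ 1.67572002e-01,  9.85859343e-01, -9.69964127e-04, -1.95608689e-04]), 'force': array([-0.10397876,  0.0285364 ,  0.14696015]), 'torque': array([0.01467131, 0.01694405, 0.01275715]), 'finger_gap': 0.09157966192532209} 0.0188
scene {'vertical_fov': 46.48257681873463, 'cx': 314.929856493112, 'cy': 245.56581167632848, 'k1': -0.006311927964188973, 'rvec': array([ 1.89434496,  1.36404777, -0.66060275]), 'tvec': array([-0.19892092, -0.27689389,  1.500092  ])}
side {'vertical_fov': 57.672247350158926, 'cx': 310.11186607594294, 'cy': 246.16016028991453, 'k1': -0.002299787594491581, 'rvec': array([ 2.2471111 , -0.69209865,  0.31154837]), 'tvec': array([-0.44648129,  0.23995425,  0.71174036])}
wrist {'vertical_fov': 65.29229478444053, 'cx': 312.5900831614995, 'cy': 240.10010208144035, 'k1': -0.005611612038966718, 'tool_from_camera': array([[-1.41387416e-03, -9.67742027e-01, -2.51939218e-01,
         6.69936360e-02],
       [ 9.99998882e-01, -1.24556001e-03, -8.27548041e-04,
         5.57062112e-05],
       [ 4.87047603e-04, -2.51940106e-01,  9.67742706e-01,
        -1.57392737e-01],
       [ 0.00000000e+00,  0.00000000e+00,  0.00000000e+00,
         1.00000000e+00]])}
```

View pics/scene0.png

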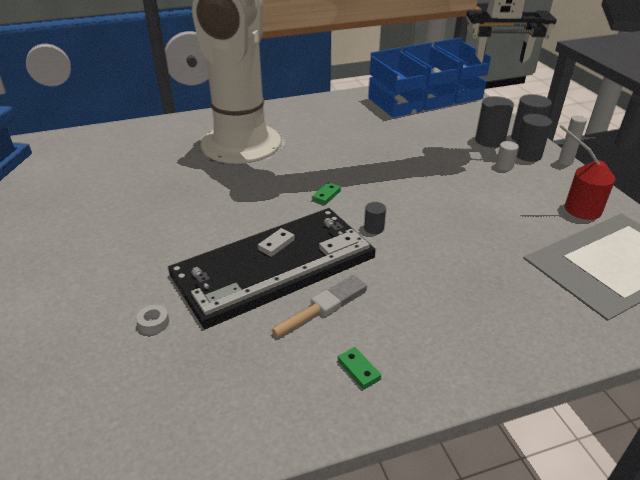

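View pics/side0.png

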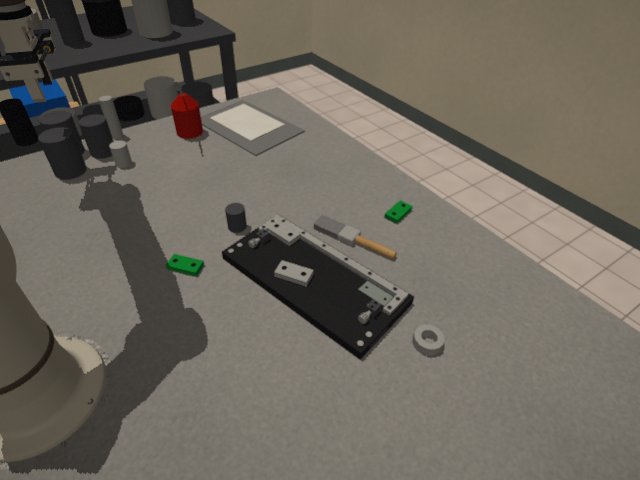

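View pics/wrist0.png

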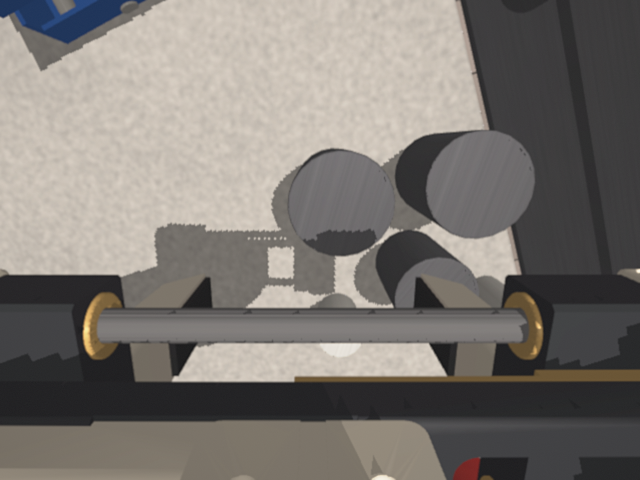

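The loose blank is the light grey block with two holes, at scene (276,242) and side (294,273). The seated blank is at scene (342,243), and the green blocks at scene (327,193) and (359,367) are decoys. The grey pad at the collar end, scene (222,294), marks the empty place on the right. I'll confirm this in an enlarged crop.

```bash
cat > h.py <<'E'
import numpy as np, cv2
from rig import bot, eyes
from scipy.spatial.transform import Rotation as R
def cam(n,st=None):
    p=eyes.camera_params(n); f=240/np.tan(np.radians(p["vertical_fov"])/2)
    if n=="wrist":
        T=np.array(p["tool_from_camera"]); Rt=R.from_quat(st["ee_rot"]).as_matrix()
        Rw=Rt@T[:3,:3]; c=Rt@T[:3,3]+st["eef_pos"]
    else:
        Rc=R.from_rotvec(p["rvec"]).as_matrix(); Rw=Rc.T; c=-Rc.T@p["tvec"]
    return p,f,Rw,c
def pix2pt(n,uv,z,st=None):
    p,f,Rw,c=cam(n,st); uv=np.atleast_2d(np.array(uv,float))
    K=np.array([[f,0,p["cx"]],[0,f,p["cy"]],[0,0,1]])
    q=cv2.undistortPoints(uv.reshape(-1,1,2),K,np.array([p["k1"],0,0,0,0.]))[:,0]
    d=np.c_[q,np.ones(len(q))]@Rw.T
    return c+d*((z-c[2])/d[:,2])[:,None]
def pt2pix(n,P,st=None):
    p,f,Rw,c=cam(n,st); P=np.atleast_2d(P)
    K=np.array([[f,0,p["cx"]],[0,f,p["cy"]],[0,0,1]])
    q=(P-c)@Rw
    return cv2.projectPoints(q,np.zeros(3),np.zeros(3),K,np.array([p["k1"],0,0,0,0.]))[0][:,0]
E
python3 - <<'E'
import cv2
a=cv2.imread("pics/scene0.png")[200:330,155:385]; b=cv2.imread("pics/side0.png")[205:365,210:450]
cv2.imwrite("pics/sc_crop.png",cv2.resize(a,None,fx=3.4,fy=3.4,interpolation=cv2.INTER_CUBIC))
cv2.imwrite("pics/si_crop.png",cv2.resize(b,None,fx=3.3,fy=3.3,interpolation=cv2.INTER_CUBIC))
E
```

```text
(no output)
```

View pics/sc_crop.png

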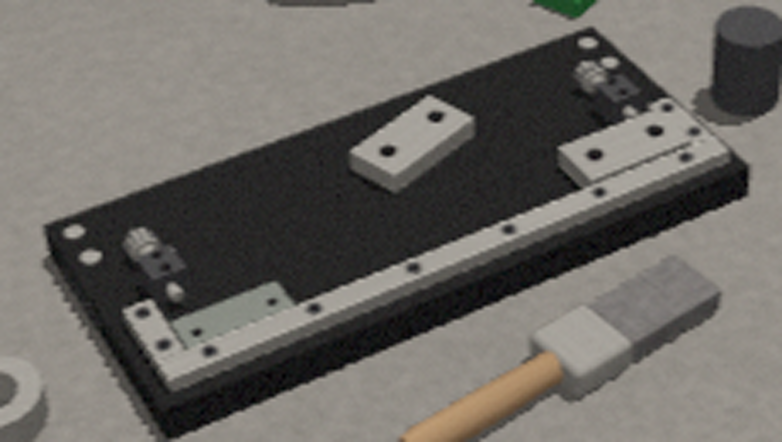

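View pics/si_crop.png

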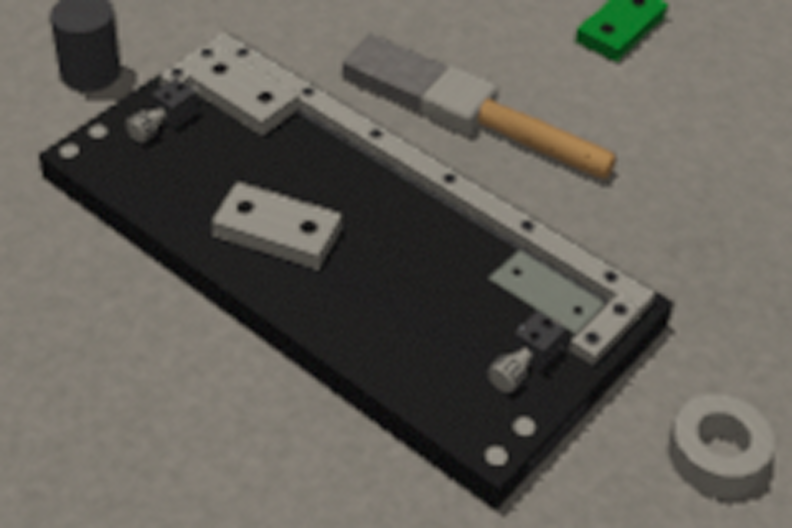

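The crops confirm it: the loose, light, two-hole block lies in the middle, and the empty pad is at the right (collar) end. Now I'll locate the rail screws, blank holes and plate corners.

```bash
python3 - <<'E'
from h import *
S=lambda l:np.array(l,float)/3.4+[155,200]-0.35
D=lambda l:np.array(l,float)/3.3+[210,205]-0.35
for n,F,sc,ho,co in (("scene",S,[(208,351),(314,308),(413,268),(509,229),(599,191),(685,157)],[(388,151),(436,116)],[(595,28),(47,228),(166,405),(748,165)]),
 ("side",D,[(611,276),(528,226),(449,178),(376,133),(308,91),(243,52)],[(308,227),(245,207)],[(43,157),(500,490),(672,302)])):
    p=pix2pt(n,F(sc),.032)[:,:2]; h=pix2pt(n,F(ho),.036)[:,:2]
    print(n,p.round(4).tolist()); d=p[-1]-p[0]; yaw=np.arctan2(-d[0],d[1]); print("railctr",p.mean(0),"yaw",np.degrees(yaw))
    dh=h[1]-h[0]; print("blank",h.mean(0),np.degrees(np.arctan2(-dh[0],dh[1])),np.linalg.norm(dh))
    print(pix2pt(n,F(co),.022)[:,:2].round(4).tolist())
    Rm=np.array([[np.cos(yaw),-np.sin(yaw)],[np.sin(yaw),np.cos(yaw)]])
    print("fixture",p.mean(0)-Rm@[.068,0], "blank in fix",Rm.T@(h.mean(0)-p.mean(0))+[.068,0])
E
```

```text
scene [[0.6192, -0.1785], [0.6051, -0.1196], [0.5914, -0.0618], [0.5773, -0.0029], [0.5622, 0.0553], [0.5492, 0.1128]]
railctr [ 0.5840812  -0.03244593] yaw 13.524150274616638
blank [ 0.48200855 -0.03213655] 33.21247644556035 0.04231114662298537
[[0.3958, 0.1121], [0.4823, -0.2457], [0.6405, -0.2051], [0.5564, 0.1499]]
fixture [ 0.51796674 -0.04834808] blank in fix [-0.03116997  0.02417101]
side [[0.6178, -0.1776], [0.6033, -0.1198], [0.5888, -0.0607], [0.5748, -0.002], [0.561, 0.0562], [0.5464, 0.1144]]
railctr [ 0.58201434 -0.03159514] yaw 13.73822226943868
blank [ 0.47908657 -0.03173314] 32.693001168538835 0.04170932531686462
[[0.3906, 0.1073], [0.4767, -0.2489], [0.6409, -0.2069]]
fixture [ 0.51595976 -0.04774421] blank in fix [-0.03201588  0.02430988]
```

```bash
cat >> h.py <<'E'
FX=np.array([.517,-.048]); FY=np.radians(13.6)
FR=np.array([[np.cos(FY),-np.sin(FY)],[np.sin(FY),np.cos(FY)]])
def f2w(p): return FX+FR@np.array(p)
def w2f(p): return FR.T@(np.array(p)-FX)
def goal(fx,fy,z,yaw=FY):
    s=bot.get_state(); Rt=R.from_quat(s["ee_rot"])
    Rg=R.from_matrix(np.array([[-np.cos(yaw),-np.sin(yaw),0],[-np.sin(yaw),np.cos(yaw),0],[0,0,-1.]]))
    w=np.r_[f2w([fx,fy]),z]
    print("shift cm",(Rt.inv().apply(w-s["eef_pos"])*100).round(2),"rot",(Rt.inv()*Rg).as_rotvec().round(3))
def st():
    s=bot.get_state(); Rt=R.from_quat(s["ee_rot"]).as_matrix()
    print("t",round(s["time_s"],2),"tcp fix mm",(w2f(s["eef_pos"][:2])*1e3).round(1),"z",round(s["eef_pos"][2]*1e3,1),"yaw err deg",round(np.degrees(np.arctan2(-Rt[0,1],Rt[1,1])-FY),2),"F fix",(FR.T@s["force"][:2]).round(1),s["force"][2].round(1),"gap",round(s["finger_gap"]*1e3,1),"j",s["joint_pos"].round(2))
E
python3 -c "
from h import *
st();goal(-.080,.024,.22)"
```

```text
t 0.15 tcp fix mm [-138.5  713.5] z 225.9 yaw err deg -32.89 F fix [ 0.1 -0.8] 0.5 gap 91.8 j [-0.97  0.5  -0.43  1.55  0.22  1.14 -0.21]
shift cm [-42.36 -54.72   0.67] rot [-0.001 -0.    -0.574]
```

```bash
python3 -m pendant '[[-1.5,-2,0,0,0,-0.07,0.35],[-4,-5.2,0,0,0,-0.15,0.35],[-6.5,-8.4,0,0,0,-0.23,0.35],[-9,-11.6,0,0,0,-0.31,0.35],[-11.5,-14.9,0,0,0,-0.39,0.35],[-14,-18.1,0,0,0,-0.47,0.35],[-16.5,-21.3,0,0,0,-0.55,0.35],[-19,-24.5,0,0,0,-0.574,0.35]]' 20; python3 -c "
from h import *
st();goal(-.080,.024,.22)"
```

```text
time_s: 0.82
eef_pos: [0.3133, 0.3173, 0.2265]
ee_rot: [-0.12, 0.993, -0.0, -0.0]
force: [0.3, -0.2, 0.0]
finger_gap: 0.0427
t 0.82 tcp fix mm [-112.1  403. ] z 226.5 yaw err deg 0.24 F fix [ 0.2 -0.3] 0.0 gap 42.7 j [-0.41  0.13 -0.47  2.04  0.07  0.99  0.89]
shift cm [ -3.06 -37.91   0.66] rot [-0.    -0.     0.004]
```

```bash
python3 -m pendant '[[-0.3,-4,0,0,0,0,0.35],[-0.7,-8,0,0,0,0,0.35],[-1,-12,0,0,0,0,0.35],[-1.4,-16,0,0,0,0,0.35],[-1.8,-20,0,0,0,0,0.35],[-2.1,-24,0,0,0,0,0.35],[-2.4,-28,0,0,0,0,0.35],[-2.7,-32,0,0,0,0,0.35]]'; python3 -c "
from h import *
st();goal(-.080,.024,.22)"
```

```text
time_s: 1.48
eef_pos: [0.4146, 0.0128, 0.2269]
ee_rot: [-0.118, 0.993, -0.0, 0.0]
force: [0.8, -0.6, -0.2]
finger_gap: 0.0299
t 1.48 tcp fix mm [-85.2  83.2] z 226.9 yaw err deg -0.0 F fix [ 0.6 -0.8] -0.2 gap 29.9 j [ 0.03  0.05 -0.12  2.11  0.01  0.98  1.71]
shift cm [-0.52 -5.91  0.69] rot [-0.     0.001 -0.   ]
```

```bash
python3 -m pendant '[[-0.1,-3,0.2,0,0,0,0.35],[-0.3,-5,0.4,0,0,0,0.35],[-0.5,-5.9,0.7,0,0,0,0.35],[-0.5,-5.9,0.7,0,0,0,0.35],[-0.5,-5.9,0.7,0,0,0,0.35],[-0.5,-5.9,0.7,0,0,0,0.35],[-0.5,-5.9,0.7,0,0,0,0.35],[-0.5,-5.9,0.7,0,0,0,0.35]]'; python3 -c "
from h import *
st();s=bot.get_state()
im=eyes.capture('wrist');cv2.imwrite('pics/w1.png',im)
import pickle;pickle.dump(s,open('w1.pkl','wb'))"
```

```text
time_s: 2.15
eef_pos: [0.4332, -0.04, 0.2198]
ee_rot: [-0.12, 0.993, 0.0, 0.0]
force: [0.5, 0.9, 0.3]
finger_gap: 0.0298
t 2.15 tcp fix mm [-79.6  27.5] z 219.8 yaw err deg 0.14 F fix [0.7 0.8] 0.3 gap 29.8 j [ 0.09  0.09 -0.07  2.08  0.01  0.97  1.83]
```

View pics/w1.png

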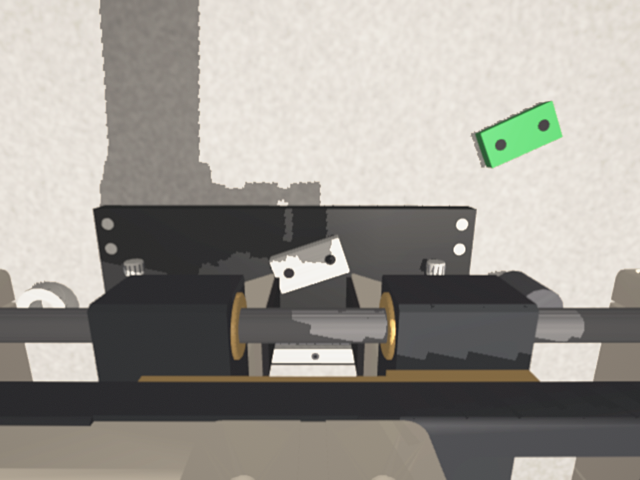

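The wrist view shows the loose blank at (309,265), holes (289,273) and (330,259). The plate's front edge runs from (95,208) to (475,208), and the green decoy at (520,134) is off the plate.

```bash
python3 - <<'E'
from h import *
import pickle; s=pickle.load(open('w1.pkl','rb'))
c=pix2pt('wrist',[(95,208),(474.5,208)],.022,s)[:,:2]
print(c,[w2f(x)*1e3 for x in c]); d=c[1]-c[0]; print(np.degrees(np.arctan2(-d[0],d[1])),np.linalg.norm(d))
h=pix2pt('wrist',[(289,273),(330,259)],.036,s)[:,:2]
print(w2f(h.mean(0))*1e3); d=h[1]-h[0]; print(np.degrees(np.arctan2(-d[0],d[1])-FY),np.linalg.norm(d))
E
```

```text
[[ 0.47630498 -0.24494944]
 [ 0.39033326  0.10904691]] [array([ -85.86508233, -181.8580595 ]), array([-86.18678896, 182.42815623])]
13.650598749895188 0.36428635777982854
[-32.16650667  24.06154346]
19.805484695943296 0.04178717484374121
```

```bash
python3 -c "
from h import *
st();goal(-.082,.024,.027)"
```

```text
t 2.2 tcp fix mm [-79.6  27.2] z 219.9 yaw err deg 0.11 F fix [0.1 0.1] -0.7 gap 30.0 j [ 0.09  0.09 -0.07  2.08  0.01  0.97  1.83]
shift cm [ 0.25 -0.32 19.29] rot [0.    0.    0.002]
```

```bash
python3 -m pendant '[[0.2,-0.3,3,0,0,0,0.35],[0.2,-0.3,6.5,0,0,0,0.35],[0.2,-0.3,10,0,0,0,0.35],[0.2,-0.3,13.5,0,0,0,0.35],[0.2,-0.3,16,0,0,0,0.35],[0.2,-0.3,17.5,0,0,0,0.35],[0.2,-0.3,18,0,0,0,0.35],[0.2,-0.3,18,0,0,0,0.35]]'; python3 -c "
from h import *
st();goal(-.080,.024,.027)"
```

```text
time_s: 2.87
eef_pos: [0.4311, -0.0442, 0.0387]
ee_rot: [-0.119, 0.993, 0.0, -0.001]
force: [0.6, 0.6, 0.6]
finger_gap: 0.0301
t 2.87 tcp fix mm [-82.6  23.9] z 38.7 yaw err deg 0.04 F fix [0.8 0.4] 0.6 gap 30.1 j [ 0.09  0.41 -0.05  2.21  0.04  0.52  1.81]
shift cm [-0.27  0.01  1.17] rot [ 0.001 -0.003  0.001]
```

```bash
python3 -m pendant '[[0,0,0.6,0,0,0,0.35],[0,0,1.2,0,0,0,0.35],[0,0,1.2,0,0,0,0.35],[-0.4,0,1.2,0,0,0,0.35],[-0.9,0,1.2,0,0,0,0.35],[-1.4,0,1.2,0,0,0,0.35],[-1.8,0,1.2,0,0,0,0.35],[-2.2,0,1.2,0,0,0,0.35]]'; python3 -c "
from h import *
st()";python3 -m pendant '[[-0.4,0,0,0,0,0,0.35],[-0.8,0,0,0,0,0,0.35],[-1.2,0,0,0,0,0,0.35],[-1.6,0,0,0,0,0,0.35],[-2,0,0,0,0,0,0.35],[-2.4,0,0,0,0,0,0.35],[-2.6,0,0,0,0,0,0.35],[-2.6,0,0,0,0,0,0.35]]'; python3 -c "
from h import *
st()
for n in('scene','side'):cv2.imwrite(f'pics/{n}2.png',eyes.capture(n))
a=cv2.imread('pics/scene2.png')[200:330,155:385]; b=cv2.imread('pics/side2.png')[205:365,210:450]
cv2.imwrite('pics/c2.png',cv2.resize(np.vstack([cv2.resize(a,(240,136)),b]),None,fx=2,fy=2))"
```

```text
time_s: 3.53
eef_pos: [0.4542, -0.0394, 0.0279]
ee_rot: [-0.118, 0.993, -0.0, 0.0]
force: [-0.3, -0.1, 0.3]
finger_gap: 0.0294
t 3.53 tcp fix mm [-59.   23.1] z 27.9 yaw err deg 0.01 F fix [-0.3 -0.1] 0.3 gap 29.4 j [ 0.07  0.46 -0.05  2.17  0.04  0.52  1.8 ]
time_s: 4.2
eef_pos: [0.4796, -0.0333, 0.0278]
ee_rot: [-0.118, 0.993, -0.0, 0.0]
force: [1.0, -1.0, -1.1]
finger_gap: 0.0298
t 4.2 tcp fix mm [-32.9  23.1] z 27.8 yaw err deg 0.01 F fix [ 0.8 -1.2] -1.1 gap 29.8 j [ 0.05  0.49 -0.05  2.11  0.04  0.55  1.78]
```

View pics/c2.png

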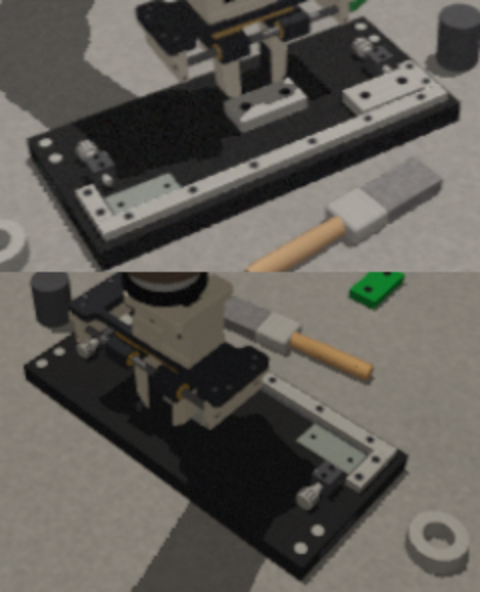

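The blank, at scene crop (265,103), has turned nearly parallel to the rail and is flush against both fingertips. I'll carry on to the rail.

```bash
python3 -m pendant '[[-0.5,0,0,0,0,0,0.35],[-1,0,0,0,0,0,0.35],[-1.6,0,0,0,0,0,0.35],[-2.2,0,0,0,0,0,0.35],[-2.8,0,0,0,0,0,0.35],[-3.3,0,0,0,0,0,0.35],[-3.7,0,0,0,0,0,0.35],[-4,0,0,0,0,0,0.35]]'; python3 -c "
from h import *
st()"; python3 -m pendant '[[-0.1,0,0,0,0,0,0.35],[-0.2,0,0,0,0,0,0.35],[-0.3,0,0,0,0,0,0.35],[-0.4,0,0,0,0,0,0.35],[-0.5,0,0,0,0,0,0.35],[-0.6,0,0,0,0,0,0.35],[-0.7,0,0,0,0,0,0.35],[-0.7,0,0,0,0,0,0.35]]'; python3 -c "
from h import *
st()"
```

```text
time_s: 4.97
eef_pos: [0.5183, -0.0239, 0.0277]
ee_rot: [-0.118, 0.993, 0.0, 0.0]
force: [-0.4, 0.2, 1.4]
finger_gap: 0.0301
t 4.97 tcp fix mm [ 6.9 23.2] z 27.7 yaw err deg 0.01 F fix [-0.4  0.3] 1.4 gap 30.1 j [ 0.03  0.53 -0.05  2.02  0.04  0.59  1.77]
time_s: 5.63
eef_pos: [0.5237, -0.0227, 0.0275]
ee_rot: [-0.118, 0.993, -0.0, -0.001]
force: [-3.1, -0.7, 1.9]
finger_gap: 0.03
t 5.63 tcp fix mm [12.4 23.1] z 27.5 yaw err deg -0.01 F fix [-3.2  0.1] 1.9 gap 30.0 j [ 0.03  0.54 -0.05  2.    0.04  0.6   1.76]
```

```bash
python3 -m pendant '[[-0.1,0,0,0,0,0,0.35],[-0.2,0,0,0,0,0,0.35],[-0.3,0,0,0,0,0,0.35],[-0.3,0,0,0,0,0,0.35],[-0.3,0,0,0,0,0,0.35],[-0.3,0,0,0,0,0,0.35],[-0.3,0,0,0,0,0,0.35],[-0.3,0,0,0,0,0,0.35]]'; python3 -c "
from h import *
st()
for n in('scene','side'):cv2.imwrite(f'pics/{n}3.png',eyes.capture(n))
a=cv2.imread('pics/scene3.png')[200:330,155:385]; b=cv2.imread('pics/side3.png')[205:365,210:450]
cv2.imwrite('pics/c3.png',cv2.resize(np.vstack([cv2.resize(a,(240,136)),b]),None,fx=2,fy=2))
cv2.imwrite('pics/s3.png',cv2.resize(a[20:90,60:200],None,fx=5,fy=5))"
```

```text
time_s: 6.3
eef_pos: [0.5237, -0.0226, 0.0268]
ee_rot: [-0.118, 0.993, -0.0, -0.003]
force: [-7.0, -2.1, 3.4]
finger_gap: 0.0297
t 6.3 tcp fix mm [12.5 23.2] z 26.8 yaw err deg -0.04 F fix [-7.3 -0.4] 3.4 gap 29.7 j [ 0.03  0.54 -0.05  2.    0.04  0.61  1.76]
```

View pics/s3.png

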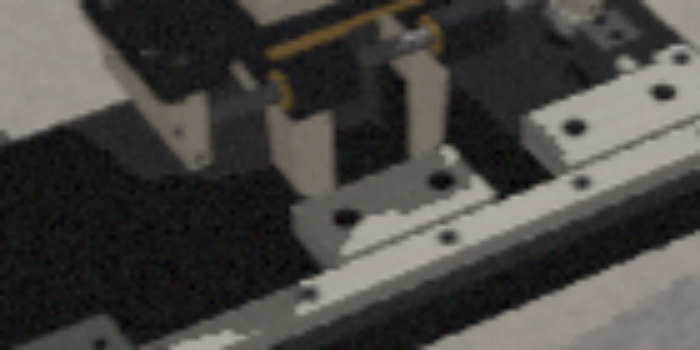

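The blank is square against the rail, holes in the crop at (347,217) and (440,180), and is still in the middle of the fixture. Next I'll measure its position.

```bash
python3 - <<'E'
from h import *
u=np.array([(347,217),(440,180)])/5+[60+155,20+200]-.4
h=pix2pt('scene',u,.036)[:,:2]
print(u,w2f(h.mean(0))*1e3); d=h[1]-h[0]; print(np.degrees(np.arctan2(-d[0],d[1])-FY),np.linalg.norm(d))
E
```

```text
[[284.  263. ]
 [302.6 255.6]] [42.83112696 21.23919   ]
0.01553154229990771 0.04093112044837364
```

Measured (42.8, 21.2) mm at 0.0°, so it is square on the rail. Now I'll back off, shut the fingers, shift towards the trailing half to keep clear of the clamp, and press again.

```bash
python3 -m pendant '[[0.8,0,0,0,0,0,0.35],[1.6,0,0,0,0,0,0.35],[2,0.3,0,0,0,0,0.6],[2,0.8,0,0,0,0,1],[2,1.2,0,0,0,0,1],[2,1.2,0,0,0,0,1],[2,1.2,0,0,0,0,1],[2,1.2,0,0,0,0,1]]'; python3 -c "
from h import *
st()";python3 -m pendant '[[-0.3,0,0,0,0,0,1],[-0.6,0,0,0,0,0,1],[-0.9,0,0,0,0,0,1],[-1.2,0,0,0,0,0,1],[-1.5,0,0,0,0,0,1],[-1.8,0,0,0,0,0,1],[-2.1,0,0,0,0,0,1],[-2.3,0,0,0,0,0,1]]'; python3 -c "
from h import *
st()"
```

```text
time_s: 7.07
eef_pos: [0.5056, -0.0145, 0.0278]
ee_rot: [-0.119, 0.993, -0.0, 0.0]
force: [-0.9, 0.2, -0.5]
finger_gap: 0.0003
t 7.07 tcp fix mm [-3.2 35.2] z 27.8 yaw err deg 0.03 F fix [-0.8  0.4] -0.5 gap 0.3 j [ 0.01  0.52 -0.05  2.05  0.04  0.58  1.75]
time_s: 7.73
eef_pos: [0.5209, -0.0108, 0.0261]
ee_rot: [-0.118, 0.993, -0.0, -0.007]
force: [-14.6, -3.6, 7.0]
finger_gap: 0.0003
t 7.73 tcp fix mm [12.5 35.2] z 26.1 yaw err deg -0.06 F fix [-15.1  -0. ] 7.0 gap 0.3 j [ 0.01  0.54 -0.05  2.    0.04  0.61  1.74]
```

```bash
python3 -m pendant '[[0,-0.3,0,0,0,0,1],[0,-0.7,0,0,0,0,1],[0,-1.1,0,0,0,0,1],[0,-1.5,0,0,0,0,1],[0,-1.9,0,0,0,0,1],[0,-2.3,0,0,0,0,1],[0,-2.7,0,0,0,0,1],[0,-3,0,0,0,0,1]]'; python3 -c "
from h import *
st()
cv2.imwrite('pics/scene4.png',eyes.capture('scene'))
a=cv2.imread('pics/scene4.png')[220:310,180:320]
cv2.imwrite('pics/s4.png',cv2.resize(a,None,fx=5,fy=5))"
```

```text
time_s: 8.4
eef_pos: [0.5275, -0.0384, 0.0257]
ee_rot: [-0.118, 0.993, 0.001, -0.007]
force: [-11.4, 0.8, 3.6]
finger_gap: 0.0008
t 8.4 tcp fix mm [12.5  6.8] z 25.7 yaw err deg -0.01 F fix [-10.9   3.5] 3.6 gap 0.8 j [ 0.06  0.55 -0.05  1.98  0.04  0.62  1.79]
```

View pics/s4.png

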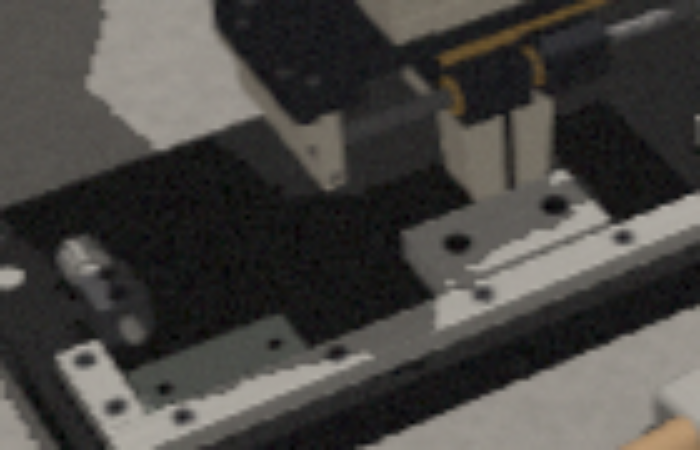

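```bash
cat >> h.py <<'E'
def holes(n,uv):
    h=pix2pt(n,uv,.036)[:,:2]; d=h[1]-h[0]
    print("blank fix",(w2f(h.mean(0))*1e3).round(1),"yaw",round(np.degrees(np.arctan2(-d[0],d[1])-FY),2),np.linalg.norm(d).round(4))
E
python3 - <<'E'
from h import *
holes('scene',np.array([(457,243),(555,205)])/5+[180,220]-.4)
E
```

```text
blank fix [43.2 -6.2] yaw -0.67 0.0419
```

Blank at (43.2, -6.2), still on the rail and travelling with the fingers.

```bash
python3 -m pendant '[[-0.1,-0.6,0,0,0,0,1],[-0.1,-1.2,0,0,0,0,1],[-0.2,-1.8,0,0,0,0,1],[-0.2,-2.4,0,0,0,0,1],[-0.2,-3,0,0,0,0,1],[-0.2,-3.6,0,0,0,0,1],[-0.2,-4.2,0,0,0,0,1],[-0.2,-4.8,0,0,0,0,1]]'; python3 -c "
from h import *
st()";python3 -m pendant '[[0,-0.6,0,0,0,0,1],[0,-1.2,0,0,0,0,1],[0,-1.8,0,0,0,0,1],[0,-2.4,0,0,0,0,1],[0,-3,0,0,0,0,1],[0,-3.6,0,0,0,0,1],[0,-4.2,0,0,0,0,1],[0,-4.5,0,0,0,0,1]]'; python3 -c "
from h import *
st()
cv2.imwrite('pics/scene5.png',eyes.capture('scene'))
a=cv2.imread('pics/scene5.png')[230:320,160:300]
cv2.imwrite('pics/s5.png',cv2.resize(a,None,fx=5,fy=5))"
```

```text
time_s: 9.12
eef_pos: [0.5387, -0.0843, 0.025]
ee_rot: [-0.118, 0.993, 0.002, -0.009]
force: [-15.3, 1.7, 4.8]
finger_gap: 0.0006
t 9.12 tcp fix mm [ 12.5 -40.3] z 25.0 yaw err deg -0.02 F fix [-14.5   5.2] 4.8 gap 0.6 j [ 0.14  0.58 -0.04  1.94  0.04  0.64  1.88]
time_s: 9.78
eef_pos: [0.5495, -0.1288, 0.025]
ee_rot: [-0.118, 0.993, 0.002, -0.008]
force: [-16.0, 0.7, 6.0]
finger_gap: 0.0002
t 9.78 tcp fix mm [ 12.6 -86.1] z 25.0 yaw err deg -0.09 F fix [-15.4   4.4] 6.0 gap 0.2 j [ 0.21  0.6  -0.04  1.89  0.04  0.67  1.95]
```

View pics/s5.png

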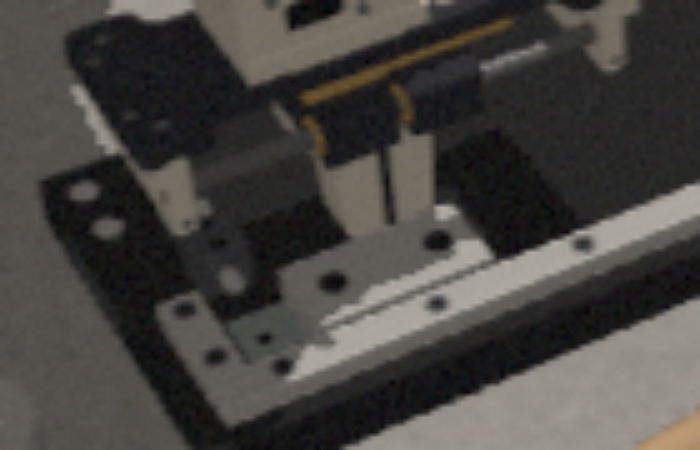

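```bash
python3 -c "
from h import *
holes('scene',np.array([(333,282),(438,241)])/5+[160,230]-.4)"
python3 -m pendant '[[0,-0.4,0,0,0,0,1],[0,-0.8,0,0,0,0,1],[0,-1.2,0,0,0,0,1],[0,-1.5,0,0,0,0,1],[0,-1.7,0,0,0,0,1],[0,-1.9,0,0,0,0,1],[0,-2,0,0,0,0,1],[0,-2,0,0,0,0,1]]'; python3 -c "
from h import *
st()
cv2.imwrite('pics/scene6.png',eyes.capture('scene'))
a=cv2.imread('pics/scene6.png')[240:330,160:300]
cv2.imwrite('pics/s6.png',cv2.resize(a,None,fx=5,fy=5))"
```

```text
blank fix [ 43.1 -97.7] yaw -0.5 0.0419
time_s: 10.5
eef_pos: [0.5541, -0.1478, 0.0249]
ee_rot: [-0.118, 0.993, 0.002, -0.008]
force: [-15.2, -0.3, 3.1]
finger_gap: 0.0004
t 10.5 tcp fix mm [  12.5 -105.8] z 24.9 yaw err deg -0.09 F fix [-14.9   3.2] 3.1 gap 0.4 j [ 0.25  0.61 -0.04  1.87  0.04  0.68  1.99]
```

View pics/s6.png

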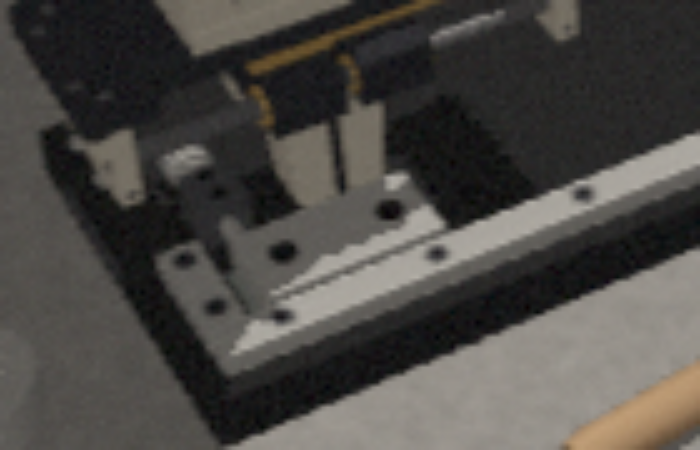

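```bash
python3 -c "
from h import *
holes('scene',np.array([(284,251),(389,210)])/5+[160,240]-.4)"
python3 -m pendant '[[0,-0.2,0,0,0,0,1],[0,-0.4,0,0,0,0,1],[0,-0.6,0,0,0,0,1],[0,-0.7,0,0,0,0,1],[0,-0.8,0,0,0,0,1],[0,-0.8,0,0,0,0,1],[0,-0.8,0,0,0,0,1],[0,-0.8,0,0,0,0,1]]'; python3 -c "
from h import *
st()
cv2.imwrite('pics/scene7.png',eyes.capture('scene'))
a=cv2.imread('pics/scene7.png')[240:330,160:300]
cv2.imwrite('pics/s7.png',cv2.resize(a,None,fx=5,fy=5))"
```

```text
blank fix [  42.8 -117. ] yaw -0.5 0.0412
time_s: 11.22
eef_pos: [0.5559, -0.1555, 0.0249]
ee_rot: [-0.118, 0.993, 0.002, -0.008]
force: [-13.8, 1.0, 3.2]
finger_gap: 0.0001
t 11.22 tcp fix mm [  12.6 -113.6] z 24.9 yaw err deg -0.08 F fix [-13.2   4.2] 3.2 gap 0.1 j [ 0.26  0.62 -0.04  1.86  0.04  0.68  2.  ]
```

View pics/s7.png

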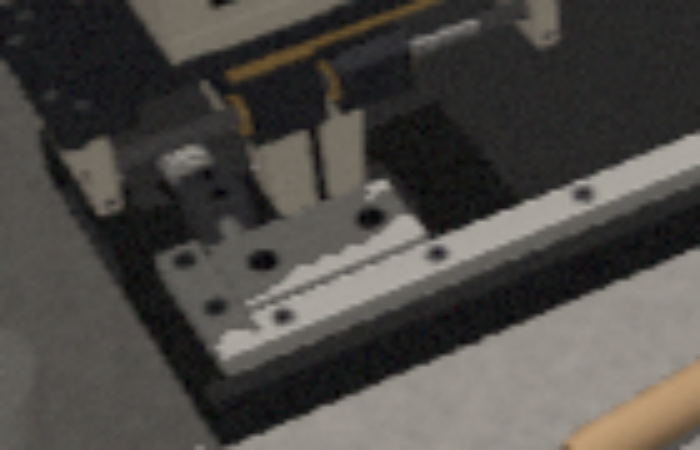

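```bash
python3 -c "
from h import *
holes('scene',np.array([(263,260),(371,218)])/5+[160,240]-.4)"
python3 -m pendant '[[0,-0.1,0,0,0,0,1],[0,-0.2,0,0,0,0,1],[0,-0.3,0,0,0,0,1],[0,-0.3,0,0,0,0,1],[0,-0.3,0,0,0,0,1],[0,-0.3,0,0,0,0,1],[0,-0.3,0,0,0,0,1],[0,-0.3,0,0,0,0,1]]'; python3 -c "
from h import *
st()"
```

```text
blank fix [  43.2 -124.9] yaw -0.62 0.0421
time_s: 11.93
eef_pos: [0.5564, -0.1576, 0.0245]
ee_rot: [-0.118, 0.993, 0.002, -0.008]
force: [-13.6, 2.8, 1.7]
finger_gap: 0.0005
t 11.93 tcp fix mm [  12.6 -115.8] z 24.5 yaw err deg -0.05 F fix [-12.6   6. ] 1.7 gap 0.5 j [ 0.26  0.62 -0.04  1.86  0.04  0.68  2.  ]
```

```bash
python3 -m pendant '[[0.6,0.2,0,0,0,0,1],[1.2,0.6,0,0,0,0,1],[1.8,1.5,0,0,0,0,1],[2.4,2.6,0,0,0,0,1],[2.6,4.5,-0.5,0,0,0,1],[2.6,6.5,-1,0,0,0,1],[2.6,8,-1,0,0,0,1],[2.6,8,-1,0,0,0,1]]'; python3 -c "
from h import *
st()
for n in('scene','side'):cv2.imwrite(f'pics/{n}8.png',eyes.capture(n))
a=cv2.imread('pics/scene8.png')[240:330,160:300]
cv2.imwrite('pics/s8.png',cv2.resize(a,None,fx=5,fy=5))
a=cv2.imread('pics/side8.png')[260:350,320:460]
cv2.imwrite('pics/d8.png',cv2.resize(a,None,fx=5,fy=5))
goal(.038,-.055,.035)"
```

```text
time_s: 12.6
eef_pos: [0.5214, -0.0821, 0.0384]
ee_rot: [-0.121, 0.993, 0.001, 0.001]
force: [-0.7, 0.7, 0.3]
finger_gap: 0.0006
t 12.6 tcp fix mm [ -3.7 -34.2] z 38.4 yaw err deg 0.29 F fix [-0.5  0.9] 0.3 gap 0.6 j [ 0.15  0.52 -0.05  1.99  0.04  0.62  1.89]
shift cm [-4.2  -1.68  0.33] rot [-0.     0.001  0.002]
```

View pics/s8.png

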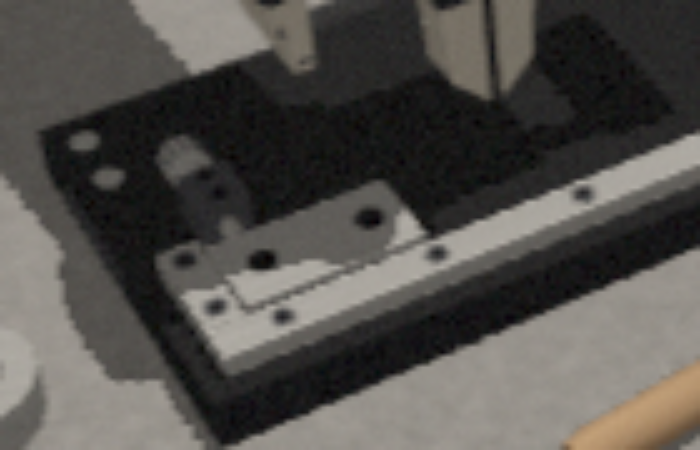

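View pics/d8.png

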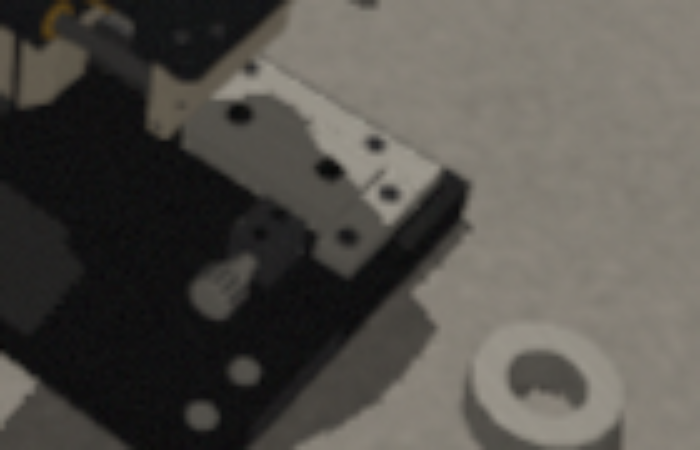

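It appears fully home: the hole pixels in the scene crop are unchanged since the previous view, (263,260) and (371,218), and there is no gap at the rail or stop. I'll confirm by firmly pushing on the free end face.

```bash
python3 -m pendant '[[-1.5,0.5,0,0,0,0,1],[-3.5,0.5,0,0,0,0,1],[-4.3,0.3,0.6,0,0,0,1],[-4.3,0,1,0,0,0,1],[-4.3,-0.4,1,0,0,0,1],[-4.3,-0.9,1,0,0,0,1],[-4.3,-1.3,1,0,0,0,1],[-4.3,-1.6,1,0,0,0,1]]'; python3 -c "
from h import *
st()"
```

```text
time_s: 13.37
eef_pos: [0.5663, -0.0941, 0.0276]
ee_rot: [-0.117, 0.993, -0.0, -0.0]
force: [0.1, 0.1, 0.1]
finger_gap: 0.0003
t 13.37 tcp fix mm [ 37.1 -56.4] z 27.6 yaw err deg -0.11 F fix [0.1 0.1] 0.1 gap 0.3 j [ 0.15  0.6  -0.04  1.88  0.04  0.66  1.89]
```

```bash
python3 -m pendant '[[0,-0.3,0,0,0,0,1],[0,-0.6,0,0,0,0,1],[0,-0.9,0,0,0,0,1],[0,-1.2,0,0,0,0,1],[0,-1.5,0,0,0,0,1],[0,-1.7,0,0,0,0,1],[0,-1.8,0,0,0,0,1],[0,-1.8,0,0,0,0,1]]'; python3 -c "
from h import *
st()"
```

```text
time_s: 14.03
eef_pos: [0.5713, -0.1102, 0.0277]
ee_rot: [-0.118, 0.993, -0.0, 0.0]
force: [0.2, 0.0, -0.1]
finger_gap: 0.0004
t 14.03 tcp fix mm [ 38.2 -73.2] z 27.7 yaw err deg -0.03 F fix [ 0.2 -0. ] -0.1 gap 0.4 j [ 0.18  0.61 -0.04  1.86  0.04  0.67  1.92]
```

```bash
python3 -m pendant '[[0,-0.1,0,0,0,0,1],[0,-0.2,0,0,0,0,1],[0,-0.3,0,0,0,0,1],[0,-0.4,0,0,0,0,1],[0,-0.5,0,0,0,0,1],[0,-0.6,0,0,0,0,1],[0,-0.6,0,0,0,0,1],[0,-0.6,0,0,0,0,1]]'; python3 -c "
from h import *
st()";  python3 -m pendant '[[0,-0.1,0,0,0,0,1],[0,-0.2,0,0,0,0,1],[0,-0.3,0,0,0,0,1],[0,-0.4,0,0,0,0,1],[0,-0.4,0,0,0,0,1],[0,-0.4,0,0,0,0,1],[0,-0.4,0,0,0,0,1],[0,-0.4,0,0,0,0,1]]'; python3 -c "
from h import *
st()"
```

```text
time_s: 14.7
eef_pos: [0.5725, -0.1148, 0.0277]
ee_rot: [-0.119, 0.993, 0.0, -0.0]
force: [-1.1, 2.9, 1.4]
finger_gap: 0.0005
t 14.7 tcp fix mm [ 38.2 -78. ] z 27.7 yaw err deg 0.03 F fix [-0.4  3. ] 1.4 gap 0.5 j [ 0.19  0.61 -0.05  1.86  0.04  0.67  1.93]
time_s: 15.37
eef_pos: [0.5725, -0.1151, 0.0275]
ee_rot: [-0.12, 0.993, 0.002, -0.001]
force: [-3.1, 9.6, 4.5]
finger_gap: 0.0002
t 15.37 tcp fix mm [ 38.2 -78.3] z 27.5 yaw err deg 0.16 F fix [-0.8 10. ] 4.5 gap 0.2 j [ 0.19  0.62 -0.05  1.85  0.04  0.68  1.93]
```

Solid stop: 10 N on the end face moves it under 0.5 mm, so it is against the stop. I'll retreat and check.

```bash
python3 -m pendant '[[0,0.6,0,0,0,0,1],[0,1.4,0,0,0,0,1],[0,2,-1,0,0,0,1],[0,2.5,-4,0,0,0,1],[0,3,-7,0,0,0,1],[2,5,-10,0,0,0,1],[4,8,-13,0,0,0,1],[5,11,-15,0,0,0,1]]'; python3 -m pendant '[[1,3,0,0,0,0,1],[2,6,0,0,0,0,1],[2,8,0,0,0,0,1],[2,8,0,0,0,0,1],[2,8,0,0,0,0,1],[2,8,0,0,0,0,1],[2,8,0,0,0,0,1],[2,8,0,0,0,0,1]]'; python3 -c "
from h import *
st()
for n in('scene','side'):cv2.imwrite(f'pics/{n}9.png',eyes.capture(n))
a=cv2.imread('pics/scene9.png')[240:330,160:300]
cv2.imwrite('pics/s9.png',cv2.resize(a,None,fx=5,fy=5,interpolation=cv2.INTER_CUBIC))
b=cv2.imread('pics/side9.png')[200:360,200:460]
cv2.imwrite('pics/d9.png',cv2.resize(b,None,fx=3,fy=3,interpolation=cv2.INTER_CUBIC))"
```

```text
time_s: 16.03
eef_pos: [0.4988, -0.0268, 0.1796]
ee_rot: [-0.116, 0.993, -0.001, 0.001]
force: [0.7, 1.1, 0.3]
finger_gap: 0.0006
time_s: 16.7
eef_pos: [0.4617, 0.0467, 0.1772]
ee_rot: [-0.117, 0.993, -0.0, -0.0]
force: [-0.4, 1.1, -0.4]
finger_gap: 0.0007
t 16.7 tcp fix mm [-31.4 105. ] z 177.2 yaw err deg -0.14 F fix [-0.1  1.1] -0.4 gap 0.7 j [-0.04  0.21 -0.13  2.06  0.04  0.88  1.61]
```

View pics/s9.png

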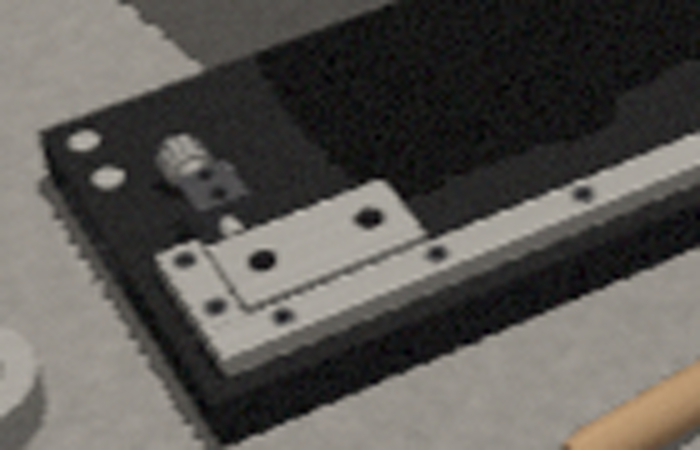

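View pics/d9.png

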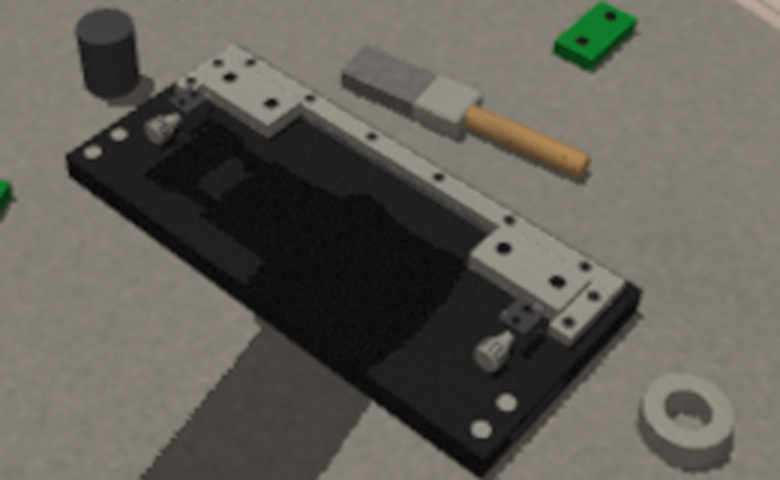

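View pics/scene9.png

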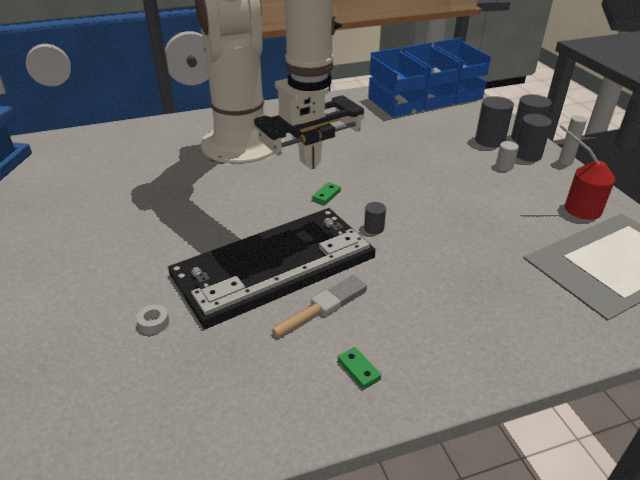

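The blank sits in the right corner, crop holes (263,260) and (369,217), and the bystanders and seated blank look unmoved. I'll compare it numerically with the seated blank and check the bystanders.

```bash
python3 - <<'E'
from h import *
from itertools import combinations
for n in("scene","side"):
    im=cv2.imread(f"pics/{n}9.png"); g=cv2.cvtColor(im,cv2.COLOR_BGR2GRAY)
    for y in(-.125,.125):
        out=[]
        for dy in(-.021,.021):
            p=pt2pix(n,np.r_[f2w([.0425,y+dy]),.036])[0]
            u,v=np.round(p).astype(int); w=g[v-5:v+6,u-5:u+6].astype(float); m=np.clip(np.percentile(w,70)*.6-w,0,None)
            V,U=np.mgrid[-5:6,-5:6]; out.append((u+(U*m).sum()/m.sum(),v+(V*m).sum()/m.sum()))
        print(n,y,end=" "); holes(n,out)
    d=cv2.absdiff(cv2.imread(f"pics/{n}0.png"),im).max(2)
    P={"collar":None}
im0=cv2.imread("pics/scene0.png");im=cv2.imread("pics/scene9.png")
d=cv2.absdiff(im0,im).max(2)
for k,(x0,y0,x1,y1) in dict(collar=(130,300,175,340),brush=(265,275,370,340),roll=(362,200,390,236),seated=(318,232,368,258)).items(): print(k,(d[y0:y1,x0:x1]>40).sum())
E
```

```text
scene -0.125 blank fix [  42.9 -125.4] yaw 0.24 0.0418
scene 0.125 blank fix [ 43.  123.8] yaw -0.8 0.0422
side -0.125 blank fix [  41.3 -124. ] yaw -0.2 0.0423
side 0.125 blank fix [ 41.4 126.3] yaw -2.62 0.0497
collar 0
brush 0
roll 0
seated 0
```

Both views put the loaded blank in the home position, the same distance from the rail as the seated one to within 0.1 mm. No bystander pixels changed. I'll hand in.

```bash
python3 -c "
from h import *
print(bot.finish_job())"
```

```text
the job is handed in; nothing more can be done
None
```

I loaded the blank into the empty right corner by pushing only, and handed the job in at about 17 s. I squared it to the back rail in the middle of the fixture with two fingertips. Then I dragged it along the rail under about 15 N with the fingers shut, and pushed on its free end to confirm it was against the stop.

**Last checks**
- **Position:** the target was (42, -125) mm. The scene camera put the blank at (42.9, -125.4) mm with 0.2° of turn, and the side camera at (41.3, -124.0) mm with -0.2°. They disagree by about 1.5 mm, within the 2 mm calibration.
- **Against the rail:** its distance from the rail matched the seated blank's to within 0.1 mm in both views.
- **Against the stop:** raising the push on the free end from 3 to 10 N moved the fingers only 0.3 mm.
- **Bystanders:** the scene picture showed no change at the collar, brush, roll or seated blank.
- **Fingers:** they ended clear, about 15 cm above the plate.

**One reading disagreed:** the side view gave the seated blank a turn of -2.6° and a hole spacing of 50 mm instead of 42 mm. I put that down to a poor hole fit, because the scene picture shows no change there.

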